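Lay the serving tray and call the waiter

ROBOT

A 6-joint arm with a two-finger parallel gripper is mounted at the origin on the work surface. World frame = base frame: x ahead of the robot, y to its left, z up, the work surface at z = 0. Lengths are in m, angles in rad, forces in N, time in s.
With the tool pointing down it reaches from about 0.225 to 0.725 m from the base axis. Payload 3.1 kg.
Tool frame: the origin (TCP) lies at the very end of the fingers, on their centre line; the grasp point (between the pads) lies 19 mm behind it; z points along the fingers, y is the line along which they close (so a half turn about z gives the same grasp; the last joint's range is limited). The gripper opens to 85 mm and grips with 20 to 120 N. Pads are 22 mm wide; open, the fingers measure 114 mm over their backs; the gripper's body (76 mm by 85 mm) begins 54 mm behind the grasp point. The pads swing forward as they close: fully open they stand 13 mm farther back than shut.
Start: joints at [-0.128, 0.048, 0.099, 1.622, 0, 1.443], TCP at [0.525, -0, 0.231] pointing down, gripper open.
Joint ranges: [-2.91, 2.91], [-0.99, 1.94], [-1.21, 1.42], [-2.12, 2.29], [-1.49, 1.47], [-3.14, 3.14]. Speed limits (rad/s): [2.79, 2.79, 3.14, 3.14, 3.14, 3.14].

INTERFACE

Orientations are given as a unit quaternion [x, y, z, w].
In Python, from plant import observe, eyes, robot gives the robot as it stands. The module is installed in compiled form; this text tells all that it offers.
- The arm moves only by the tool jog_arm, never from a script. Its argument "targets" is text: rows parted by semicolons, each of 7 numbers parted by spaces: the turn, a rotation vector about the tool's x, y, z in degrees, then the shift along the tool's x, y, z in mm, then the opening, from 0 (shut) to 1 (fully open). In form: rx ry rz dx dy dz jaw; .... A call has 1 to 10 rows; each row is the pose to reach, as a shift and turn from the pose commanded when the call began, along the tool's axes at that moment; what a row does not reach only later rows make up. A row lasts 1/10 s, in which the tool goes at most 50 mm and 8.59 degrees, less where a joint would pass 70% of its speed; a pose out of reach is approached as far as the arm can. A call with a gripper value outside its range is refused whole. The fingers move at their own pace and stop on an object; the grip force is fixed at half the most. Time passes only in rows, so rows that repeat a pose let the fingers close. It gives the time, the measured TCP pose, the force, the opening and the grip force at its end, in the units of the state.
- observe(): the state, without advancing time (a new reading comes with each control period).
- eyes.capture(name): name is "scene" or "side" or "wrist"; returns a dict with "pixels" (420x560x3 uint8, red, green, blue), "fx", "fy", "cx", "cy" (pixels), "R" (3x3) and "t" (3): a world point X has camera coordinates R X + t; the wrist camera has in their place "hand_eye" (4x4, takes a point from camera to tool coordinates, whose origin is the TCP and whose axes are the flange's). Camera axes: x right, y down, z forward; pixel columns grow to the right and rows downward; lengths in m; the calibration is good to about 2 mm. A picture is of the moment at which its call begins: read the wrist's pose just before it. There is no depth.
- robot.sign_off(): hands the job in; it is judged then, once.
The state is a dict: "time": time; "joint_pos": joint angles; "dq": joint speeds; "joint_torque": joint torques, N m; "ee_pos": TCP position; "ee_rot": TCP orientation; "wrist_force": force on the tool from outside, world axes, zero at the start; "moment": the same for the moment, N m; "opening": opening from 0.0 (shut) to 1.0 (fully open); "grasp_force": force on a finger pad.
Only numpy, scipy, OpenCV 4.12 (cv2) and the standard library are available. Lean on these libraries where they do the work, as an engineer would, in place of code of your own. Each camera call takes 0.05 s, during which the arm holds its last target. There are 200 camera calls.

TASK

Get this order ready at the noodle-shop pass: first swing the heat lever round until it stands over the orange pointer, then lay the tray, setting each piece of tableware that is there upright and centred on the outline of its own colour, with the spoon lying flat in its outline, bowl end to bowl end. When the tray is complete, press the white call button fully down and let it come up again. At the end the lever must still be at the pointer and all the pieces in place and let go; leave everything else on the counter where it is.

Things in the scene. Friction and masses are not known exactly. Their poses are not given: they have to be found in the camera images.
- tray: dark-wood serving tray, 260 mm (its x) by 320 mm (its y), fixed to the counter; origin at the centre of its underside, z up. Its floor is 8 mm above the counter; black rim 6 mm wide and 14 mm high all round. Five coloured outlines are printed on the floor.
- cup_mid (a point): blue handleless cup, straight sided, 60 mm diameter, 52 mm tall, 4 mm wall, open at the top, 160 g; point at its centre, half-way up (26 mm above its foot), z axis up. Stands on the counter at the start, like the other round pieces. May be absent (None), as may any of the five tableware pieces.
- bottle_mid (a point): small green sauce bottle: body 46 mm diameter and 44 mm tall, then a green cap 34 mm diameter, 64 mm tall in all, 150 g; point at its centre, 32 mm above its foot, z up. May be absent.
- shaker_mid (a point): yellow spice shaker with a steel top, 42 mm diameter, 58 mm tall, 120 g; point at its centre, 29 mm above its foot, z up. May be absent.
- pot_mid (a point): white straight-sided sauce pot, 66 mm diameter, 40 mm tall, 4 mm wall, open at the top, 120 g; point at its centre, 20 mm above its foot, z up. May be absent.
- spoon_mid (a point): red soup spoon lying flat, bowl opening up, 138 mm long, 50 g: straight handle 13 mm wide and 14 mm high running from 75 mm behind this point (-x) to 25 mm ahead of it (+x), then a round bowl 42 mm wide and 16 mm high centred 42 mm ahead. The point lies on the handle's centre line, 7 mm above its underside; x points to the bowl, z up. Best grasped across the handle here. May be absent.
- spoon_bowl (a point): centre of the spoon's bowl, 42 mm along +x from spoon_mid, 7 mm above the underside. Absent with the spoon.
- cup_mark: blue printed ring 70 mm across with a blue centre dot: the cup's place. Origin at its centre on the tray floor. The four rings share four places on the tray (two nearer, two farther, either side of the spoon outline) and are swapped from start to start.
- bottle_mark: green printed ring 56 mm across with a green dot: the bottle's place; origin at its centre on the tray floor.
- shaker_mark: yellow printed ring 52 mm across with a yellow dot: the shaker's place; origin at its centre on the tray floor.
- pot_mark: white printed ring 76 mm across with a white dot: the sauce pot's place; origin at its centre on the tray floor.
- spoon_mark: red printed outline of the spoon in the middle of the tray; origin at the point where spoon_mid belongs (seen from above), on the tray floor; x points to the outline's bowl end.
- spoon_mark_bowl (a point): centre of the round bowl end of the red spoon outline, on the tray floor, 42 mm along +x from spoon_mark.
- heat (a joint): angle (rad) of the heat lever of the warming control, which swings flat over a round black dial (184 mm across, 30 mm high, fixed to the counter); grows anticlockwise seen from above, range -1.1 to 1.1. At 0 the lever lies along the x axis of heat_hinge. Friction holds it where it is left; it takes about 2 to 3 N at the knob to move it.
- heat_knob (a point): upright red knob at the free end of the steel lever, 20 mm diameter, reaching from 40 to 74 mm above the counter; point on its axis 57 mm above the counter; x points outwards along the lever, z up. It travels on a circle of 65 mm radius about heat_hinge.
- heat_hinge (a point): point on the vertical axis of the heat lever at the dial's centre, 57 mm above the counter; x is the lever's direction at joint value 0. The lever's steel hub here reaches to 46 mm above the counter.
- pointer_tip (a point): orange set pointer, a flat strip 8 mm wide on the dial from 52 to 88 mm from its centre (the dial lies 30 mm above the counter; nothing to bump into). The point is where the axis of the knob (57 mm above the counter) belongs when the lever stands over the strip; its x axis points outwards from the dial's centre along the strip.
- call (a joint): travel (m) of the white call button, pressed straight down: 0 up, 0.008 fully down. Spring return; 6 N pushes it all the way.
- call_top (a point): centre of the top face of the white call button (36 mm diameter), which stands 52 mm above the counter when up, in a black collar (52 mm diameter, top at 40 mm) on a square aluminium post 58 mm wide; z up.
- mill: brown wooden pepper mill, 105 mm tall, 52 mm wide; not part of the job, stands loose on the counter; origin at the centre of its underside.
- oil: amber oil bottle with red cap, 170 mm tall, 60 mm diameter; not part of the job, stands loose on the counter; origin at the centre of its underside.
- ladle_bowl: small steel bowl, 90 mm across the rim, 40 mm high; not part of the job, stands loose on the counter; origin at the centre of its underside.
- saucers: stack of three blue and white saucers, 94 mm across, 24 mm high; not part of the job, stands loose on the counter; origin at the centre of its underside.
- jar: closed glass jar with steel lid, 68 mm diameter, 80 mm tall; not part of the job, stands loose on the counter; origin at the centre of its underside.

How it is judged:
By the outcome, as a careful person would: the job done as asked, in the order asked, and still so for the second after the job is handed in, with the robot touching nothing.
Of cup, bottle, shaker, pot, spoon only 3 to 5 are there at a start; the rules pass over those that are not, and their reading is None.
At some moment in a run one of cup, pot may be knocked a few centimetres aside while the robot is not near it.
It also fails if it takes over 210 s, if anything falls off the work surface, if the arm or the gripper's body presses on something with over 40 N, if the wrist force passes 120 N, or if a joint passes its speed limit or range.

## Working session

There is one attempt and no reset: what is moved stays moved. The work goes in short steps, Python scripts to look and compute and a tool call to move; the robot and the scene stay as the last step left them, time stands still between calls to the robot, and variables do not carry over. Pictures are saved under pics/ and viewed, at most 14 in all, crops included, and the job is handed in when it is done.

Besides the shell and the picture viewer there is one more tool, called after "Request:" as name(argument=value, ...) on one line, values as JSON. jog_arm: Moves the arm, as the interface text tells. Its arguments: {"type":"object","properties":{"targets":{"type":"string"}},"required":["targets"]}

```bash
mkdir -p pics
cat > h.py <<'E'
import numpy as np, cv2, pickle
from plant import observe, eyes, robot
from scipy.spatial.transform import Rotation as Ro
def cap(n,f):
    s=observe(); c=eyes.capture(n)
    if n=="wrist":
        T=np.eye(4); T[:3,:3]=Ro.from_quat(s["ee_rot"]).as_matrix(); T[:3,3]=s["ee_pos"]
        M=np.linalg.inv(T@np.array(c["hand_eye"])); c["R"]=M[:3,:3]; c["t"]=M[:3,3]
    pickle.dump(c,open(f"pics/{f}.pkl","wb")); cv2.imwrite(f"pics/{f}.png",c["pixels"][:,:,::-1]); return c
def load(f): return pickle.load(open(f"pics/{f}.pkl","rb"))
def xy(c,u,v,z):
    R=np.array(c["R"]);t=np.array(c["t"]); d=R.T@np.array([(u-c["cx"])/c["fx"],(v-c["cy"])/c["fy"],1]); o=-R.T@t
    return o+d*(z-o[2])/d[2]
def px(c,X):
    p=np.array(c["R"])@np.array(X)+np.array(c["t"]); return c["fx"]*p[0]/p[2]+c["cx"],c["fy"]*p[1]/p[2]+c["cy"]
def top(c,n,x0,x1,y0,y1,z,s):  # rectify plane z; s px per m; image right=-y, up=+x
    w,hh=int((y1-y0)*s),int((x1-x0)*s)
    src=np.float32([px(c,(x1,y1,z)),px(c,(x1,y0,z)),px(c,(x0,y0,z)),px(c,(x0,y1,z))])
    H=cv2.getPerspectiveTransform(src,np.float32([[0,0],[w,0],[w,hh],[0,hh]]))
    cv2.imwrite(f"pics/{n}.png",cv2.warpPerspective(c["pixels"],H,(w,hh))[:,:,::-1])
E
python3 - <<'E'
from h import *
for n in("scene","side","wrist"):
    c=cap(n,n+"0"); print(n,-np.array(c["R"]).T@c["t"],c["fx"])
print(observe())
a=cv2.imread("pics/scene0.png");cv2.imwrite("pics/s0.png",cv2.resize(a,(800,600),interpolation=cv2.INTER_CUBIC))
E
```

```text
scene [1.18376829 0.59181719 0.79712825] 486.6362075764779
side [ 0.03839163 -0.78205499  0.88345579] 506.60076522650087
wrist [0.52433984 0.07891214 0.37270705] 374.01674421262925
{'time': 0.15, 'joint_pos': array([-1.27810935e-01,  4.86025191e-02,  9.79807983e-02,  1.62202980e+00,
       -5.77257637e-05,  1.44298589e+00]), 'dq': array([ 0.00106648, -0.0009843 ,  0.00287904, -0.00039099, -0.00015617,
        0.00046209]), 'joint_torque': array([ 1.92174317e-03, -3.39259207e+01,  3.20423770e+01,  1.53483648e-02,
       -7.92531455e-05, -2.20000692e-05]), 'ee_pos': array([5.24519800e-01, 2.50095511e-05, 2.30386267e-01]), 'ee_rot': array([ 7.07106633e-01,  7.07106320e-01, -5.89799931e-04, -7.16523163e-04]), 'wrist_force': array([-0.30566468, -0.6591827 ,  0.25592779]), 'moment': array([ 0.03725631,  0.00079404, -0.0117843 ]), 'grasp_force': 0.0, 'opening': 1.0012360500009048}
```

View pics/s0.png

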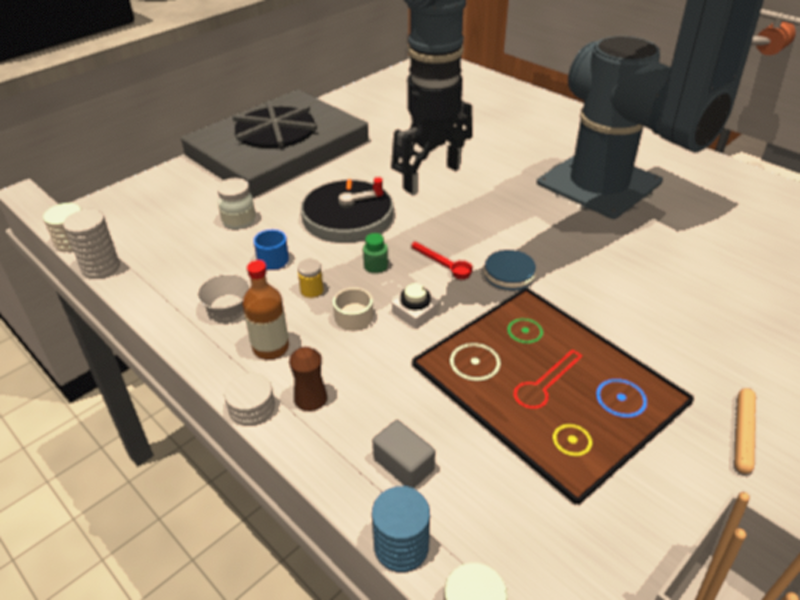

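View pics/side0.png

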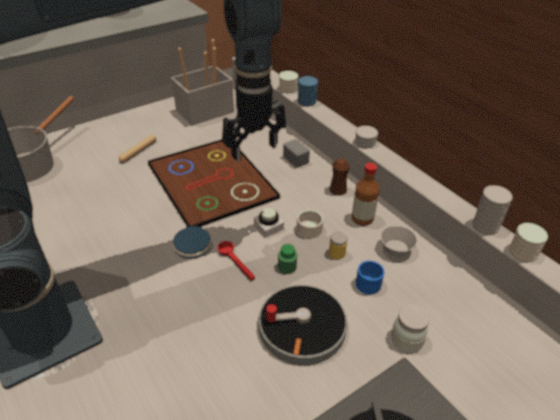

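Run:
```python
from h import *
a=load("scene0");b=load("side0");k=.7
np.set_printoptions(precision=4,suppress=True)
for n,p,q,z in [("knob",(379,180),(271,308),.074),("hub",(346,199),(304,315),.046),("ptr_out",(349,180),(296,354),.03),("ptr_in",(350,190),(298,341),.03),("dial",(347,208),(303,320),.03),
("cup",(271,240),(370,269),.052),("bottle",(375,238),(288,249),.064),("shaker",(310,267),(338,239),.058),("pot",(353,299),(310,219),.04),("sp_tail",(413,244),(251,277),.014),("sp_bowl",(461,269),(227,248),.014),
("call",(416,292),(268,215),.052),("oil",(257,268),(371,169),.17),("mill",(305,356),(341,164),.105),("mpot",(475,361),(245,191),.008),("mbot",(525,330),(207,203),.008),("mcup",(621,398),(181,167),.008),("mshk",(572,439),(217,155),.008),("mspbowl",(531,395),(226,174),.008),("msptail",(577,354),(188,188),.008),("disc",(510,268),(192,240),.024),("bowl",(224,297),(398,240),.04),("jar",(235,188),(411,318),.08)]:
    print(n,xy(a,p[0]*k,p[1]*k,z)[:2],xy(b,*q,z)[:2])
top(a,"topA",.2,.8,-.45,.35,.03,1000)
```

```text
knob [ 0.3964 -0.2539] [ 0.389  -0.2618]
hub [ 0.4579 -0.2836] [ 0.4468 -0.2961]
ptr_out [ 0.3912 -0.3501] [ 0.3864 -0.3524]
ptr_in [ 0.415  -0.3207] [ 0.407  -0.3308]
dial [ 0.4622 -0.2773] [ 0.4454 -0.2958]
cup [ 0.645  -0.2756] [ 0.639  -0.2814]
bottle [ 0.5223 -0.1339] [ 0.5175 -0.1395]
shaker [ 0.6496 -0.1599] [ 0.6362 -0.1733]
pot [ 0.6406 -0.0633] [ 0.6367 -0.0665]
sp_tail [ 0.441  -0.1192] [ 0.4262 -0.1256]
sp_bowl [ 0.4345 -0.0075] [ 0.4275 -0.016 ]
call [0.5662 0.0079] [ 0.5511 -0.0074]
oil [ 0.7851 -0.0991] [ 0.7707 -0.1171]
mill [0.8122 0.0325] [0.7868 0.0032]
mpot [0.5829 0.15  ] [0.5805 0.1504]
mbot [0.4745 0.1634] [0.4703 0.1634]
mcup [0.4911 0.3481] [0.4849 0.3462]
mshk [0.6019 0.3392] [0.6006 0.3412]
mspbowl [0.5777 0.252 ] [0.5759 0.2455]
msptail [0.4612 0.253 ] [0.4575 0.2483]
disc [0.3826 0.0597] [0.3669 0.0453]
bowl [ 0.7861 -0.2199] [ 0.7658 -0.2425]
jar [ 0.6125 -0.4253] [ 0.5984 -0.4386]
```

View pics/wrist0.png

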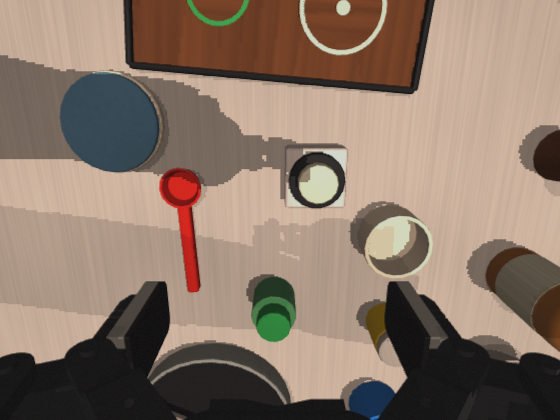

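Request:
jog_arm(targets="0 0 0 -50 -25 0 0.5; 0 0 0 -100 -50 0 0.5; 0 0 0 -150 -75 0 0.5; 0 0 0 -200 -75 0 0.5; 0 0 0 -250 -75 0 0.5; 0 0 0 -300 -75 0 0.5; 0 0 0 -330 -75 0 0.5; 0 0 0 -330 -75 0 0.5; 0 0 0 -330 -75 0 0.5; 0 0 0 -330 -75 0 0.5")

```text
time: 1.15
ee_pos: [0.4499, -0.3291, 0.2311]
ee_rot: [0.707, 0.707, 0.0, -0.001]
wrist_force: [-0.0, 0.2, 1.0]
opening: 0.499
grasp_force: 0.0
```

Run:
```python
from h import *
c=cap("wrist","w1");print(observe()["ee_pos"],observe()["ee_rot"])
```

```text
[ 0.45011935 -0.32883161  0.23142143] [ 7.06656437e-01  7.07556797e-01  1.48394180e-04 -1.92859107e-04]
```

View pics/w1.png

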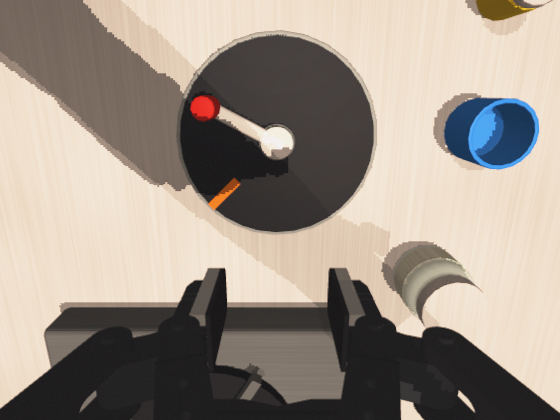

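Run:
```python
from h import *
c=load("w1");P=lambda u,v,z:xy(c,u,v,z)[:2]
np.set_printoptions(precision=4,suppress=True)
k=P(204,108,.074);h=P(276,142,.046);d=P(278,134,.03);po=P(211,208,.03);pi=P(238,181,.03)
print("knob",k,"hub",h,"dial",d,"ptr",po,pi,"cup",P(504,133,.052))
an=lambda v:np.degrees(np.arctan2(v[1],v[0]))
for o in(h,d): print(an(k-o),np.linalg.norm(k-o),an(po-o),an(pi-o),np.linalg.norm(po-o))
print(an(po-pi))
```

```text
knob [ 0.3934 -0.2608] hub [ 0.4489 -0.2902] dial [ 0.4507 -0.285 ] ptr [ 0.3864 -0.3549] [ 0.4132 -0.3284] cup [ 0.6416 -0.2819]
152.12753919182475 0.06280366290185901 -133.9941757225065 -133.07714128530446 0.08992862182815278
157.1456234412644 0.062176998449441016 -132.58118762051836 -130.81792397233735 0.09494205732422657
-135.26780020695264
```

Request:
jog_arm(targets="0 0 -8 20 -20 15 0.5; 0 0 -16 40 -40 30 0.5; 0 0 -24 60 -57 45 0.5; 0 0 -32 68 -57 60 0.5; 0 0 -40 68 -57 75 0.5; 0 0 -48 68 -57 90 0.5; 0 0 -56 68 -57 110 0.5; 0 0 -62 68 -57 110 0.5; 0 0 -62 68 -57 140 0.5; 0 0 -62 68 -57 140 0.5")

```text
time: 2.2
ee_pos: [0.391, -0.2587, 0.0881]
ee_rot: [0.241, 0.971, 0.002, -0.003]
wrist_force: [0.4, 1.0, -0.5]
opening: 0.498
grasp_force: 0.0
```

Request:
jog_arm(targets="0 0 0 0 0 25 0.5; 0 0 0 0 0 41 0.5; 0 0 0 0 0 41 0.3; 0 0 0 0 0 41 0.15; 0 0 0 0 0 41 0.15; 0 0 0 0 0 41 0.15; 0 0 0 0 0 41 0.15; 0 0 0 0 0 41 0.15")

```text
time: 3.0
ee_pos: [0.3924, -0.2612, 0.0508]
ee_rot: [0.242, 0.97, 0.001, -0.001]
wrist_force: [-3.4, 4.1, 2.6]
opening: 0.213
grasp_force: 59.4
```

Request:
jog_arm(targets="0 0 -7.3 -0.5 -8.3 0 0.15; 0 0 -14.6 -2.1 -16.4 0 0.15; 0 0 -21.9 -4.7 -24.2 0 0.15; 0 0 -29.2 -8.3 -31.7 0 0.15; 0 0 -36.5 -12.7 -38.7 0 0.15; 0 0 -43.8 -18.1 -45 0 0.15; 0 0 -51.1 -24.2 -50.6 0 0.15; 0 0 -58.4 -30.9 -55.4 0 0.15; 0 0 -65.7 -38.2 -59.2 0 0.15; 0 0 -73 -46 -62.2 0 0.15")

```text
time: 4.0
ee_pos: [0.4038, -0.3384, 0.0507]
ee_rot: [-0.385, 0.923, 0.001, -0.0]
wrist_force: [-2.8, 4.5, 0.6]
opening: 0.213
grasp_force: 59.4
```

Request:
jog_arm(targets="0 0 0 0 0 0 0.15; 0 0 0 0 0 0 0.15; 0 0 0 0 0 0 0.35; 0 0 0 0 0 0 0.5; 0 0 0 0 0 0 0.5; 0 0 0 0 0 -40 0.5; 0 0 0 0 0 -80 0.5; 0 0 0 0 0 -110 0.5; 0 0 0 0 0 -110 0.5")

```text
time: 4.9
ee_pos: [0.4074, -0.3415, 0.167]
ee_rot: [-0.382, 0.924, -0.006, 0.002]
wrist_force: [0.8, -1.3, -0.6]
opening: 0.502
grasp_force: 0.0
```

Run:
```python
from h import *
c=cap("wrist","w2");print(observe()["ee_pos"],observe()["ee_rot"])
```

```text
[ 0.4064036  -0.34050842  0.1641058 ] [-0.38243363  0.92397329 -0.00391971  0.00158447]
```

View pics/w2.png

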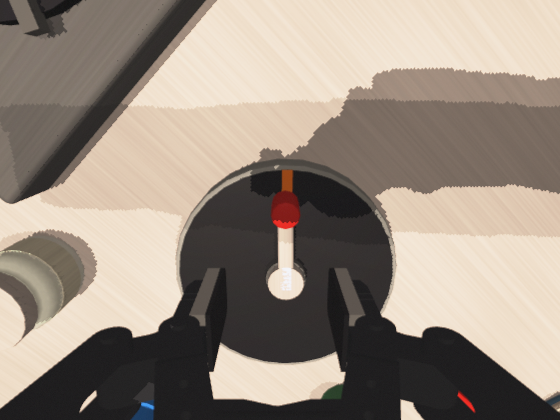

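Run:
```python
from h import *
c=load("w2");P=lambda u,v,z:xy(c,u,v,z)[:2]
an=lambda v:np.degrees(np.arctan2(v[1],v[0]))%360
# strip centroid
p=c["pixels"].astype(int);m=(p[...,0]>130)&(p[...,1]>50)&(p[...,1]<130)&(p[...,2]<50)
v,u=np.nonzero(m);print(len(u),u.mean(),v.mean())
m2=(p[...,0]>140)&(p[...,1]<45)&(p[...,2]<45);m2[300:]=0
v2,u2=np.nonzero(m2);print(u2.mean(),v2.mean(),u2.min(),u2.max())
h=P(286,283,.046)
print(h,an(P(u.mean(),v.mean(),.03)-h),an(P(285.5,207,.074)-h))
```

```text
212 286.5330188679245 180.55188679245282
286.3076923076923 223.30769230769232 273 297
[ 0.44851636 -0.29107479] 224.9650194376542 225.8802622952893
```

Request:
jog_arm(targets="0 0 8 -20 0 -40 0.6; 0 0 16 -50 2 -80 0.7; 0 0 24 -90 5 -116 0.8; 0 0 32 -130 8 -116 0.8; 0 0 40 -170 11 -116 0.8; 0 0 48 -210 11 -116 0.8; 0 0 56 -257 11 -116 0.8; 0 0 64 -257 11 -116 0.8; 0 0 72 -257 11 -116 0.8; 0 0 80 -257 11 -116 0.8")

```text
time: 5.95
ee_pos: [0.5786, -0.1482, 0.274]
ee_rot: [0.303, 0.953, 0.0, -0.001]
wrist_force: [0.7, -0.5, 0.5]
opening: 0.797
grasp_force: 0.0
```

Request:
jog_arm(targets="0 0 8 0 0 0 0.8; 0 0 16 0 0 0 0.8; 0 0 24 0 0 0 0.8; 0 0 32 0 0 0 0.8; 0 0 40 0 0 0 0.8; 0 0 48 0 0 0 0.8; 0 0 55 0 0 0 0.8; 0 0 55 0 0 0 0.8; 0 0 55 0 0 0 0.8; 0 0 55 0 0 0 0.8")

```text
time: 6.95
ee_pos: [0.5783, -0.149, 0.2756]
ee_rot: [0.707, 0.708, -0.0, -0.0]
wrist_force: [-0.5, -0.4, -0.8]
opening: 0.798
grasp_force: 0.0
```

Run:
```python
from h import *
c=cap("wrist","w3");print(observe()["ee_pos"],observe()["ee_rot"])
```

```text
[ 0.57829234 -0.14899189  0.27582828] [ 7.06669351e-01  7.07543872e-01 -1.25632567e-04 -2.87779521e-04]
```

View pics/w3.png

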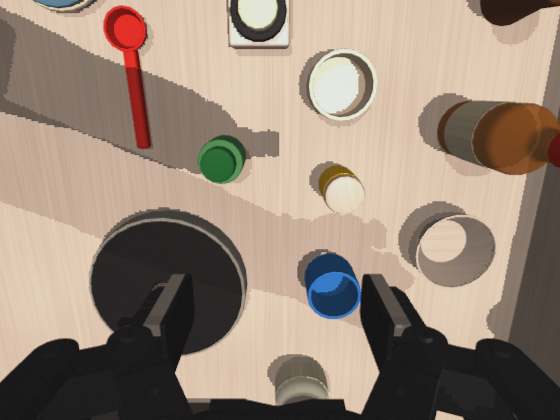

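Request:
jog_arm(targets="0 0 0 50 -10 -50 0.8; 0 0 0 100 -20 -50 0.8; 0 0 0 150 -30 -50 0.8; 0 0 0 200 -40 -50 0.8; 0 0 0 250 -58 -50 0.8; 0 0 0 300 -58 -50 0.8; 0 0 0 339 -58 -50 0.8; 0 0 0 339 -58 -50 0.8; 0 0 0 339 -58 -50 0.8; 0 0 0 339 -58 -50 0.8")

```text
time: 8.0
ee_pos: [0.5205, 0.1892, 0.3262]
ee_rot: [0.707, 0.707, -0.0, 0.0]
wrist_force: [0.7, 0.1, -1.0]
opening: 0.796
grasp_force: 0.0
```

Run:
```python
from h import *
np.set_printoptions(precision=4,suppress=True)
c=load("w3");P=lambda u,v,z:xy(c,u,v,z)[:2]
for n,u,v,z in [("pot",342,84.5,.04),("bottle",218,164,.064),("shaker",344,194,.058),("cup",333,294,.052),("sp_bowl",125,29,.016),("sp_tail",143,147,.014),("call",257,9,.052)]: print(n,P(u,v,z))
c=cap("wrist","w4");print(observe()["ee_pos"],observe()["ee_rot"])
```

```text
pot [ 0.6401 -0.0618]
bottle [ 0.5218 -0.1342]
shaker [ 0.6447 -0.1652]
cup [ 0.6401 -0.2808]
sp_bowl [ 0.4295 -0.0103]
sp_tail [ 0.4341 -0.125 ]
call [0.5603 0.0004]
[0.5206 0.1887 0.3263] [ 0.7075  0.7067 -0.0003  0.0003]
```

View pics/w4.png

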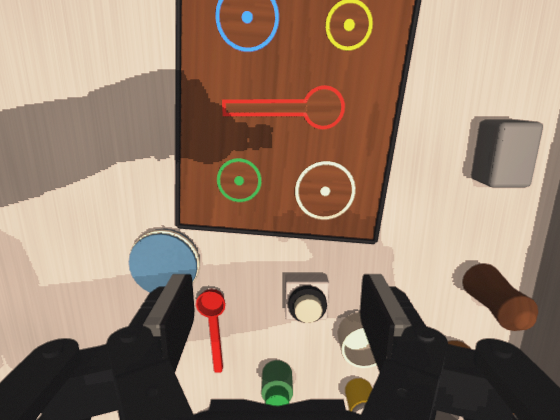

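```bash
cat > marks.py <<'E'
from h import *
np.set_printoptions(precision=4,suppress=True)
def dot(c,u,v,kind,r=7):
    p=c["pixels"].astype(float);u,v=int(u),int(v);w=p[max(v-r,0):v+r+1,u-r:u+r+1]
    s={"b":w[...,2]-w[...,0],"y":w[...,0]-w[...,2]-60,"g":w[...,1]-w[...,0],"w":w[...,2]-60,"r":w[...,0]-w[...,1]-90}[kind]
    s=np.clip(s,0,None); s[s<.4*s.max()]=0
    V,U=np.mgrid[max(v-r,0):v+r+1,u-r:u+r+1]
    return (U*s).sum()/s.sum(),(V*s).sum()/s.sum()
E
python3 - <<'E'
from marks import *
c=load("w4")
for n,u,v,k in [("cup",247,17,"b"),("shk",349,25,"y"),("bot",239,181,"g"),("pot",325,191,"w")]:
    a=dot(c,u,v,k);print(n,a,xy(c,*a,.008)[:2])
b=xy(c,323.5,107,.008)[:2];t=xy(c,223,107.5,.008)[:2];print(b,t,np.degrees(np.arctan2(*(b-t)[::-1])))
print(xy(c,308,310,.052))
E
```

```text
cup (np.float64(246.6967746088972), np.float64(16.65409128951265)) [0.487  0.3488]
shk (np.float64(348.8548910891089), np.float64(24.388831683168316)) [0.6006 0.3411]
bot (np.float64(238.61200755923826), np.float64(180.21442070068323)) [0.4723 0.1638]
pot (np.float64(324.72708855874976), np.float64(190.8266448003087)) [0.5812 0.15  ]
[0.5757 0.2525] [0.4565 0.2519] 0.2777330554799189
[0.5602 0.0046 0.052 ]
```

Request:
jog_arm(targets="0 0 0 -50 0 0 0.75; 0 0 0 -100 1 0 0.75; 0 0 0 -150 1 20 0.75; 0 0 0 -200 1 60 0.75; 0 0 0 -250 1 100 0.75; 0 0 0 -300 1 140 0.75; 0 0 0 -323 1 190 0.75; 0 0 0 -323 1 205 0.75; 0 0 0 -323 1 205 0.75; 0 0 0 -323 1 205 0.75")

```text
time: 9.05
ee_pos: [0.5189, -0.1342, 0.1191]
ee_rot: [0.709, 0.706, -0.001, -0.003]
wrist_force: [0.3, -0.1, 0.6]
opening: 0.747
grasp_force: 0.0
```

Run:
```python
from h import *
c=cap("wrist","w5");print(observe()["ee_pos"],observe()["ee_rot"])
print(px(c,(.522,-.134,.064)))
```

```text
[ 0.52077012 -0.13375098  0.12166236] [ 7.07903234e-01  7.06309249e-01  7.05854104e-05 -5.01103074e-04]
(np.float64(283.20630101019026), np.float64(239.1782083529315))
```

View pics/w5.png

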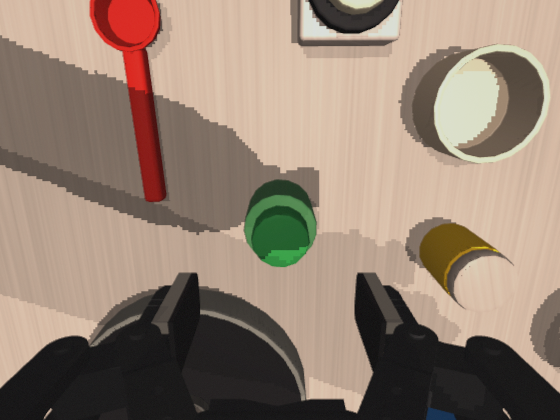

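Request:
jog_arm(targets="0 0 0 0 0 40 0.75; 0 0 0 0 0 80 0.75; 0 0 0 0 0 108 0.75; 0 0 0 0 0 108 0.75; 0 0 0 0 0 108 0.5; 0 0 0 0 0 108 0.4; 0 0 0 0 0 108 0.4; 0 0 0 0 0 108 0.4; 0 0 0 0 0 108 0.4; 0 0 0 0 0 108 0.4")

```text
time: 10.1
ee_pos: [0.5243, -0.1338, 0.0171]
ee_rot: [0.707, 0.707, 0.002, 0.003]
wrist_force: [-0.7, 0.5, 7.9]
opening: 0.52
grasp_force: 62.0
```

Request:
jog_arm(targets="0 0 0 0 0 -40 0.4; 0 0 0 0 0 -85 0.4; 0 0 0 0 0 -120 0.4; 0 0 0 50 -10 -120 0.4; 0 0 0 100 -20 -120 0.4; 0 0 0 150 -30 -120 0.4; 0 0 0 200 -40 -120 0.4; 0 0 0 250 -48 -120 0.4; 0 0 0 298 -48 -120 0.4; 0 0 0 298 -48 -120 0.4")

```text
time: 11.1
ee_pos: [0.4727, 0.1706, 0.1343]
ee_rot: [0.704, 0.71, 0.002, -0.001]
wrist_force: [0.2, -0.1, -1.6]
opening: 0.518
grasp_force: 61.9
```

Run:
```python
from h import *
s=observe();print(s["ee_pos"],s["ee_rot"],s["opening"])
```

```text
[0.47272925 0.17056913 0.13425263] [ 7.04292001e-01  7.09907830e-01  1.80510101e-03 -6.25714385e-04] 0.5184272217425765
```

Request:
jog_arm(targets="0 0 0 0 0 20 0.4; 0 0 0 0 0 50 0.4; 0 0 0 0 0 80 0.4; 0 0 0 0 0 98 0.4; 0 0 0 0 0 108 0.4; 0 0 0 0 0 108 0.4; 0 0 0 0 0 108 0.4; 0 0 0 0 0 108 0.4")

```text
time: 11.9
ee_pos: [0.4743, 0.1649, 0.0262]
ee_rot: [0.707, 0.707, 0.001, 0.001]
wrist_force: [0.4, 1.1, -1.8]
opening: 0.524
grasp_force: 63.1
```

Run:
```python
from h import *
s=observe();print(s["ee_pos"],s["ee_rot"],s["wrist_force"])
```

```text
[0.4743201  0.16487311 0.02618168] [7.07237575e-01 7.06975312e-01 7.70322022e-04 5.71862899e-04] [ 0.42665351  1.09496917 -1.7655976 ]
```

Request:
jog_arm(targets="0 0 0 -1 -2 0 0.4; 0 0 0 -1 -2 1.5 0.4; 0 0 0 -1 -2 1.5 0.4; 0 0 0 -1 -2 1.5 0.6; 0 0 0 -1 -2 1.5 0.7; 0 0 0 -1 -2 1.5 0.7; 0 0 0 -1 -2 -40 0.7; 0 0 0 -1 -2 -80 0.7; 0 0 0 -30 -2 -125 0.7; 0 0 0 -30 -2 -125 0.7")

```text
time: 12.9
ee_pos: [0.4755, 0.134, 0.1572]
ee_rot: [0.708, 0.707, 0.004, 0.004]
wrist_force: [0.5, -0.2, 0.7]
opening: 0.696
grasp_force: 0.0
```

Run:
```python
from h import *
s=observe();print(s["ee_pos"],s["ee_rot"]); c=cap("wrist","w6")
print(px(c,(.4723,.1638,.064)),px(c,(.4723,.1638,.008)))
```

```text
[0.47545381 0.13396207 0.15717122] [0.70766912 0.70651831 0.00441036 0.00410374]
(np.float64(270.4789071391989), np.float64(173.9390731561302)) (np.float64(270.7260952260242), np.float64(159.29324103201745))
```

View pics/w6.png

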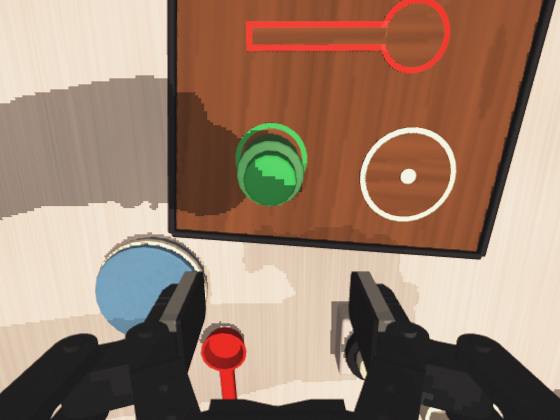

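Request:
jog_arm(targets="0 0 0 -45 20 -10 0.75; 0 0 0 -90 40 -10 0.75; 0 0 0 -135 60 -10 0.75; 0 0 0 -180 85 -10 0.75; 0 0 0 -225 110 -10 0.75; 0 0 0 -265 135 -10 0.75; 0 0 0 -299 160 0 0.75; 0 0 0 -299 172 10 0.75; 0 0 0 -299 172 10 0.75; 0 0 0 -299 172 10 0.75")

```text
time: 13.95
ee_pos: [0.6422, -0.1631, 0.1381]
ee_rot: [0.707, 0.707, -0.001, -0.002]
wrist_force: [-1.3, 0.4, 0.3]
opening: 0.75
grasp_force: 0.0
```

```bash
cat >> marks.py <<'E'
def mask(c,k):
    h=cv2.cvtColor(c["pixels"],cv2.COLOR_RGB2HSV).astype(int);H,S,V=h[...,0],h[...,1],h[...,2]
    if k=="blue": m=(H>100)&(H<122)&(S>150)&(V>50)
    if k=="red": m=((H<6)|(H>174))&(S>180)&(V>80)
    if k=="yel": m=(H>17)&(H<30)&(S>170)&(V>50)
    m=m.astype(np.uint8); n,l,st,ce=cv2.connectedComponentsWithStats(m)
    return [(st[i],ce[i],l==i) for i in range(1,n) if st[i][4]>150]
E
python3 - <<'E'
from marks import *
s=observe();print(s["ee_pos"],s["ee_rot"]); c=cap("wrist","w7")
for st,ce,_ in mask(c,"yel"): print(st,ce)
X=np.array((.6447,-.1652))
print(px(c,(*X,.058)),px(c,(*X,.035)),px(c,(X[0],X[1]+.021,0)))
u,v=map(int,px(c,(*X,.058)));cv2.imwrite("pics/c7.png",cv2.resize(c["pixels"][v-100:v+60,u-100:u+100,::-1],None,fx=3,fy=3))
E
```

```text
[ 0.6422 -0.1631  0.1381] [ 0.707   0.7073 -0.0008 -0.002 ]
[254 180  58  34 803] [281.8045 192.5529]
(np.float64(281.6954730589492), np.float64(227.92093006977268)) (np.float64(281.392966968658), np.float64(216.57591894745048)) (np.float64(281.1214733849299), np.float64(176.14191721434358))
```

View pics/c7.png

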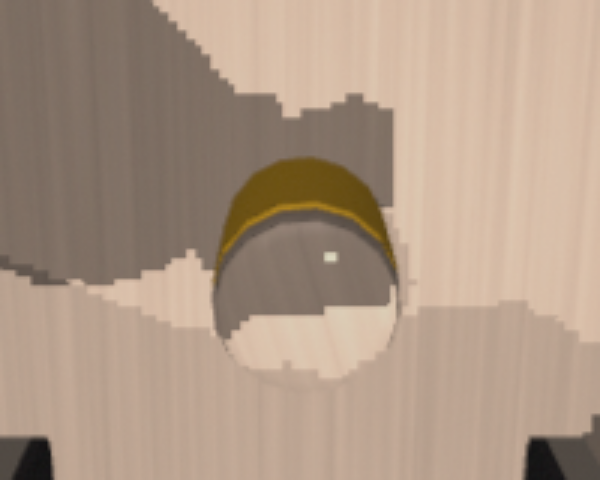

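Request:
jog_arm(targets="0 0 0 0 1 40 0.75; 0 0 0 0 1 80 0.75; 0 0 0 0 1 118 0.75; 0 0 0 0 1 118 0.75; 0 0 0 0 1 118 0.5; 0 0 0 0 1 118 0.35; 0 0 0 0 1 118 0.35; 0 0 0 0 1 118 0.35; 0 0 0 0 1 118 0.35; 0 0 0 0 1 118 0.35")

```text
time: 15.0
ee_pos: [0.6464, -0.1647, 0.0256]
ee_rot: [0.707, 0.707, 0.001, 0.002]
wrist_force: [0.5, 1.2, 5.9]
opening: 0.468
grasp_force: 61.5
```

Run:
```python
from h import *
s=observe();print(s["ee_pos"],s["ee_rot"],s["wrist_force"])
```

```text
[ 0.64644455 -0.16467446  0.02564043] [0.70710454 0.70710398 0.00124681 0.0023592 ] [0.51832919 1.15989573 5.91952161]
```

Request:
jog_arm(targets="0 0 0 0 0 -45 0.35; 0 0 0 0 0 -90 0.35; 0 0 0 20 0 -125 0.35; 0 0 0 70 -5 -125 0.35; 0 0 0 120 -10 -125 0.35; 0 0 0 170 -15 -125 0.35; 0 0 0 220 -20 -125 0.35; 0 0 0 270 -25 -125 0.35; 0 0 0 320 -30 -125 0.35; 0 0 0 350 -35 -125 0.35")

```text
time: 16.0
ee_pos: [0.6085, 0.1896, 0.1474]
ee_rot: [0.706, 0.708, 0.0, -0.0]
wrist_force: [0.8, -0.3, -0.8]
opening: 0.473
grasp_force: 61.0
```

Request:
jog_arm(targets="0 0 0 50 -4 0 0.35; 0 0 0 100 -8 0 0.35; 0 0 0 140 -11 0 0.35; 0 0 0 156 -11 10 0.35; 0 0 0 156 -11 40 0.35; 0 0 0 156 -11 80 0.35; 0 0 0 156 -11 100 0.35; 0 0 0 156 -11 110 0.35; 0 0 0 156 -11 110 0.35; 0 0 0 156 -11 110 0.35")

```text
time: 17.0
ee_pos: [0.5993, 0.3417, 0.0381]
ee_rot: [0.707, 0.707, 0.001, 0.0]
wrist_force: [0.5, -0.2, 0.5]
opening: 0.468
grasp_force: 61.1
```

Run:
```python
from h import *
s=observe();print(s["ee_pos"],s["ee_rot"],s["wrist_force"])
```

```text
[0.59928979 0.34172871 0.03814965] [7.07342971e-01 7.06869999e-01 7.42685383e-04 4.17906570e-04] [ 0.49118376 -0.24295723  0.47545986]
```

Request:
jog_arm(targets="0 0 0 0 1 2 0.35; 0 0 0 0 1 4.5 0.35; 0 0 0 0 1 4.5 0.35; 0 0 0 0 1 4.5 0.35; 0 0 0 0 1 4.5 0.55; 0 0 0 0 1 4.5 0.65; 0 0 0 0 1 4.5 0.65; 0 0 0 0 1 -40 0.65; 0 0 0 0 1 -80 0.65; 0 0 0 -40 1 -130 0.65")

```text
time: 18.0
ee_pos: [0.5984, 0.3135, 0.1571]
ee_rot: [0.706, 0.709, 0.0, -0.001]
wrist_force: [0.9, -0.4, -0.5]
opening: 0.647
grasp_force: 0.0
```

Request:
jog_arm(targets="0 0 0 -50 0 -20 0.8; 0 0 0 -100 0 -40 0.9; 0 0 0 -100 0 -40 0.95; 0 0 0 -100 0 -40 0.95; 0 0 0 -100 0 -40 0.95")

```text
time: 18.5
ee_pos: [0.599, 0.2114, 0.1955]
ee_rot: [0.707, 0.707, -0.0, -0.001]
wrist_force: [-0.6, 0.5, -0.6]
opening: 0.951
grasp_force: 0.0
```

Run:
```python
from marks import *
s=observe();print(s["ee_pos"],s["ee_rot"]); c=cap("wrist","w8")
print(px(c,(.6006,.3411,.058)),px(c,(.4723,.1638,.064)),px(c,(.6006,.3411,.008)))
top(c,"c8",.42,.66,.13,.38,.008,2200)
```

```text
[0.599  0.2114 0.1955] [ 0.707   0.7072 -0.0002 -0.0007]
(np.float64(279.83136438028475), np.float64(14.16781838848513)) (np.float64(119.12531588560327), np.float64(259.27534292880415)) (np.float64(279.3884828630445), np.float64(26.83167648807793))
```

View pics/w8.png

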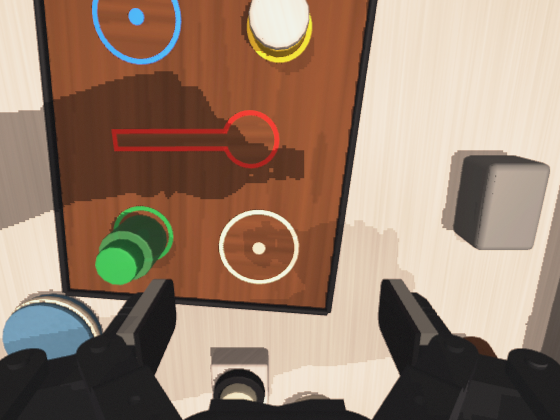

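Request:
jog_arm(targets="0 0 0 -50 0 0 0.95; 0 0 0 -100 5 0 0.95; 0 0 0 -150 10 0 0.95; 0 0 0 -200 15 0 0.95; 0 0 0 -250 20 0 0.95; 0 0 0 -300 25 0 0.95; 0 0 0 -350 30 0 0.95; 0 0 0 -400 35 0 0.95; 0 0 0 -450 41 0 0.95; 0 0 0 -470 41 0 0.95")

```text
time: 19.55
ee_pos: [0.6405, -0.2621, 0.1934]
ee_rot: [0.708, 0.707, -0.001, -0.001]
wrist_force: [0.4, -0.3, -0.4]
opening: 0.95
grasp_force: 0.0
```

Request:
jog_arm(targets="0 0 0 -15 0 20 0.95; 0 0 0 -22 0 40 0.95; 0 0 0 -22 0 40 0.95; 0 0 0 -22 0 40 0.95; 0 0 0 -22 0 40 0.95")

```text
time: 20.05
ee_pos: [0.6412, -0.2799, 0.1572]
ee_rot: [0.706, 0.708, 0.0, 0.0]
wrist_force: [1.2, -0.8, -0.0]
opening: 0.952
grasp_force: 0.0
```

```bash
cat >> marks.py <<'E'
def cyl(c,m,r,hh,x0):  # refine cylinder xy by silhouette (filled hull) match
    from scipy.optimize import minimize
    pts=np.column_stack(np.nonzero(m)[::-1]).astype(np.int32); A=np.zeros(m.shape,np.uint8); cv2.fillConvexPoly(A,cv2.convexHull(pts),1)
    a=np.linspace(0,2*np.pi,60)
    def f(x):
        q=[px(c,(x[0]+r*np.cos(t),x[1]+r*np.sin(t),z)) for z in(0,hh) for t in a]
        B=np.zeros(m.shape,np.uint8); cv2.fillConvexPoly(B,(cv2.convexHull(np.float32(q))*16).astype(np.int32),1,shift=4)
        return 1-(A&B).sum()/(A|B).sum()
    s=minimize(f,x0,method="Nelder-Mead",options=dict(initial_simplex=np.array(x0)+[[0,0],[.008,0],[0,.008]],xatol=1e-4,fatol=1e-4)); return s.x,s.fun
E
python3 - <<'E'
from marks import *
s=observe();print(s["ee_pos"],s["ee_rot"]); c=cap("wrist","w9")
for st,ce,m in mask(c,"blue"):
    print(st,ce)
    if st[4]>1500: print(cyl(c,m,.03,.052,[.6405,-.281]))
E
```

```text
[ 0.6412 -0.2799  0.1572] [0.7064 0.7078 0.0003 0.0004]
[ 236  164   84   91 5940] [277.4236 210.0503]
(array([ 0.6422, -0.283 ]), np.float64(0.07006172839506175))
```

Request:
jog_arm(targets="0 0 0 -2 0 40 0.95; 0 0 0 -2 0 80 0.95; 0 0 0 -2 0 115 0.95; 0 0 0 -2 0 136 0.95; 0 0 0 -2 0 136 0.95; 0 0 0 -2 0 136 0.7; 0 0 0 -2 0 136 0.5; 0 0 0 -2 0 136 0.5; 0 0 0 -2 0 136 0.5; 0 0 0 -2 0 136 0.5")

```text
time: 21.1
ee_pos: [0.6425, -0.2843, 0.0239]
ee_rot: [0.707, 0.707, 0.001, 0.003]
wrist_force: [1.0, 0.6, 5.8]
opening: 0.687
grasp_force: 65.2
```

Run:
```python
from h import *
s=observe();print(s["ee_pos"],s["ee_rot"],s["wrist_force"])
```

```text
[ 0.64251879 -0.2842667   0.02392647] [0.70705408 0.70715316 0.00092797 0.00284271] [1.01683612 0.59157614 5.77617753]
```

Request:
jog_arm(targets="0 0 0 0 0 -45 0.5; 0 0 0 0 0 -90 0.5; 0 0 0 20 0 -130 0.5; 0 0 0 65 -20 -130 0.5; 0 0 0 110 -40 -130 0.5; 0 0 0 155 -60 -130 0.5; 0 0 0 200 -80 -130 0.5; 0 0 0 245 -100 -130 0.5; 0 0 0 290 -120 -130 0.5; 0 0 0 335 -135 -130 0.5")

```text
time: 22.1
ee_pos: [0.5037, 0.0533, 0.1503]
ee_rot: [0.707, 0.707, -0.0, -0.0]
wrist_force: [1.0, 1.0, -2.0]
opening: 0.691
grasp_force: 65.6
```

Request:
jog_arm(targets="0 0 0 50 -5 0 0.5; 0 0 0 100 -10 0 0.5; 0 0 0 150 -15 0 0.5; 0 0 0 200 -20 0 0.5; 0 0 0 250 -20 0 0.5; 0 0 0 297 -20 0 0.5; 0 0 0 297 -20 30 0.5; 0 0 0 297 -20 70 0.5; 0 0 0 297 -20 105 0.5; 0 0 0 297 -20 115 0.5")

```text
time: 23.1
ee_pos: [0.4814, 0.347, 0.0319]
ee_rot: [0.707, 0.707, -0.005, -0.001]
wrist_force: [-12.5, -5.8, 25.9]
opening: 0.687
grasp_force: 68.2
```

Request:
jog_arm(targets="0 0 0 0 0 0 0.5; 0 0 0 0 0 0 0.5; 0 0 0 0 0 0 0.5")

```text
time: 23.4
ee_pos: [0.4864, 0.3491, 0.0367]
ee_rot: [0.707, 0.707, 0.001, 0.0]
wrist_force: [0.7, -0.4, -2.2]
opening: 0.691
grasp_force: 65.6
```

Run:
```python
from h import *
s=observe();print(s["ee_pos"],s["ee_rot"],s["wrist_force"])
```

```text
[0.48636146 0.34907286 0.03665061] [7.07220592e-01 7.06991977e-01 1.12513965e-03 3.36135464e-04] [ 0.73721667 -0.38351326 -2.19693486]
```

Request:
jog_arm(targets="0 0 0 -1 1 2 0.5; 0 0 0 -1 1 4 0.5; 0 0 0 -1 1 4.5 0.5; 0 0 0 -1 1 4.5 0.5; 0 0 0 -1 1 4.5 0.75; 0 0 0 -1 1 4.5 0.9; 0 0 0 -1 1 4.5 0.9; 0 0 0 -1 1 4.5 0.9; 0 0 0 -1 1 -30 0.9; 0 0 0 -1 1 -70 0.9")

```text
time: 24.4
ee_pos: [0.4842, 0.3466, 0.1031]
ee_rot: [0.707, 0.707, -0.003, -0.001]
wrist_force: [0.9, 1.4, 0.0]
opening: 0.905
grasp_force: 0.0
```

Request:
jog_arm(targets="0 0 0 -40 20 -40 0.9; 0 0 0 -80 30 -70 0.9; 0 0 0 -80 30 -70 0.9; 0 0 0 -80 30 -70 0.9; 0 0 0 -80 30 -70 0.9")

```text
time: 24.9
ee_pos: [0.5157, 0.2681, 0.1741]
ee_rot: [0.707, 0.707, -0.001, -0.001]
wrist_force: [0.1, 0.1, -1.4]
opening: 0.897
grasp_force: 0.0
```

Run:
```python
from marks import *
s=observe();print(s["ee_pos"],s["ee_rot"]); c=cap("wrist","w10")
print(px(c,(.487,.3488,.06)),px(c,(.5812,.150,.008)))
p=dot(c,*px(c,(.5812,.150,.008)),"w");print(p,xy(c,*p,.008))
```

```text
[0.5157 0.2681 0.1741] [ 0.7071  0.7071 -0.0006 -0.0008]
(np.float64(233.56649018049472), np.float64(90.50378207609778)) (np.float64(346.6952626709938), np.float64(312.0207173932851))
(np.float64(346.7642461738847), np.float64(312.3231520677304)) [0.5813 0.1497 0.008 ]
```

View pics/w10.png

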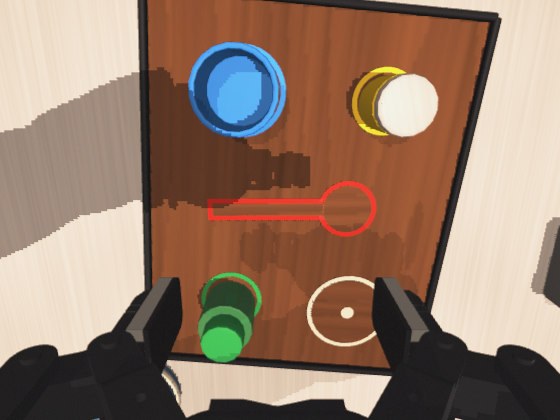

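Request:
jog_arm(targets="0 0 0 -45 15 0 0.97; 0 0 0 -90 30 0 0.97; 0 0 0 -135 45 0 0.97; 0 0 0 -180 60 0 0.97; 0 0 0 -225 75 0 0.97; 0 0 0 -270 95 10 0.97; 0 0 0 -310 115 25 0.97; 0 0 0 -330 124 35 0.97; 0 0 0 -330 124 35 0.97; 0 0 0 -330 124 35 0.97")

```text
time: 25.95
ee_pos: [0.6392, -0.0607, 0.1382]
ee_rot: [0.707, 0.707, -0.001, -0.002]
wrist_force: [-0.4, 0.1, 0.4]
opening: 0.971
grasp_force: 0.0
```

Run:
```python
from marks import *
s=observe();print(s["ee_pos"],s["ee_rot"]); c=cap("wrist","w11")
for _ in [0]:
    x0,x1,y0,y1,S=.57,.71,-.13,.0,3000
    top(c,"t11",x0,x1,y0,y1,.04,S)
    g=cv2.medianBlur(cv2.cvtColor(cv2.imread("pics/t11.png"),cv2.COLOR_BGR2GRAY),5)
    for r in (.033,.029):
        q=cv2.HoughCircles(g,cv2.HOUGH_GRADIENT,1.5,100,param1=100,param2=20,minRadius=int((r-.0015)*S),maxRadius=int((r+.0015)*S))
        for u,v,R in (q[0] if q is not None else [])[:2]: print(r,x1-v/S,y1-u/S,R/S)
```

```text
[ 0.6392 -0.0607  0.1382] [ 0.7068  0.7074 -0.0008 -0.0022]
0.033 0.64075 -0.06225 0.032383334
0.029 0.64124995 -0.06225 0.029433334
```

View pics/t11.png

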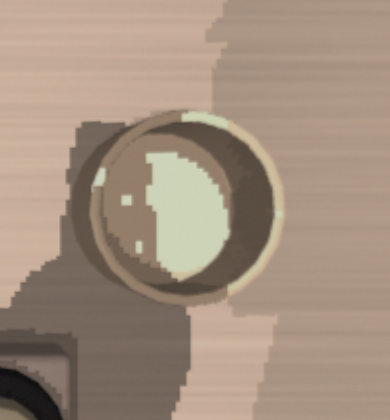

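Request:
jog_arm(targets="0 0 0 -0.7 1 40 0.97; 0 0 0 -0.7 1 80 0.97; 0 0 0 -0.7 1 110 0.97; 0 0 0 -0.7 1 121 0.97; 0 0 0 -0.7 1 121 0.97; 0 0 0 -0.7 1 121 0.8; 0 0 0 -0.7 1 121 0.6; 0 0 0 -0.7 1 121 0.6; 0 0 0 -0.7 1 121 0.6; 0 0 0 -0.7 1 121 0.6")

```text
time: 27.0
ee_pos: [0.644, -0.0631, 0.0231]
ee_rot: [0.707, 0.707, 0.002, 0.002]
wrist_force: [0.4, 1.3, 6.5]
opening: 0.746
grasp_force: 66.5
```

Request:
jog_arm(targets="0 0 0 0 0 -40 0.6; 0 0 0 0 0 -80 0.6; 0 0 0 0 0 -110 0.6; 0 0 0 45 -15 -110 0.6; 0 0 0 90 -30 -110 0.6; 0 0 0 135 -45 -110 0.6; 0 0 0 175 -59 -110 0.6; 0 0 0 212 -59 -110 0.6; 0 0 0 212 -59 -110 0.6; 0 0 0 212 -59 -110 0.6")

```text
time: 28.0
ee_pos: [0.5825, 0.1498, 0.1298]
ee_rot: [0.706, 0.708, 0.0, 0.001]
wrist_force: [0.0, 0.1, -0.8]
opening: 0.749
grasp_force: 66.6
```

Run:
```python
from h import *
s=observe();print(s["ee_pos"],s["ee_rot"],s["wrist_force"])
```

```text
[0.58246835 0.14975504 0.12981321] [7.06438928e-01 7.07773782e-01 1.38211486e-04 5.43321499e-04] [ 0.03348236  0.06402145 -0.77955085]
```

Request:
jog_arm(targets="0 0 0 0 -1 35 0.6; 0 0 0 0 -1 65 0.6; 0 0 0 0 -1 82 0.6; 0 0 0 0 -1 90 0.6; 0 0 0 0 -1 94 0.6; 0 0 0 0 -1 94 0.6; 0 0 0 0 -1 94 0.6; 0 0 0 0 -1 94 0.6")

```text
time: 28.8
ee_pos: [0.5826, 0.1491, 0.037]
ee_rot: [0.707, 0.707, 0.001, 0.001]
wrist_force: [0.2, -0.6, -0.9]
opening: 0.748
grasp_force: 66.6
```

Request:
jog_arm(targets="0 0 0 0.5 -1 2.5 0.6; 0 0 0 0.5 -1 5 0.6; 0 0 0 0.5 -1 5.5 0.6; 0 0 0 0.5 -1 5.5 0.6; 0 0 0 0.5 -1 5.5 0.8; 0 0 0 0.5 -1 5.5 0.97; 0 0 0 0.5 -1 5.5 0.97; 0 0 0 0.5 -1 5.5 0.97; 0 0 0 0.5 -1 -30 0.97; 0 0 0 0.5 -1 -70 0.97")

```text
time: 29.8
ee_pos: [0.578, 0.1492, 0.1031]
ee_rot: [0.707, 0.707, -0.003, -0.002]
wrist_force: [0.7, 0.9, 0.5]
opening: 0.975
grasp_force: 0.0
```

Request:
jog_arm(targets="0 0 0 -40 -30 -30 0.7; 0 0 0 -80 -60 -40 0.5; 0 0 0 -120 -90 -40 0.45; 0 0 0 -160 -120 -20 0.45; 0 0 0 -204 -150 0 0.45; 0 0 0 -204 -150 20 0.45; 0 0 0 -204 -150 20 0.45; 0 0 0 -204 -150 20 0.45")

```text
time: 30.6
ee_pos: [0.43, -0.0543, 0.0851]
ee_rot: [0.707, 0.707, 0.0, -0.001]
wrist_force: [1.0, 0.1, 0.2]
opening: 0.451
grasp_force: 0.0
```

Run:
```python
from marks import *
s=observe();print(s["ee_pos"],s["ee_rot"]); c=cap("wrist","w12")
for st,ce,m in mask(c,"red"): print(st,ce)
for st,ce,m in mask(c,"red"):
  if st[4]>1000:
    v,u=np.nonzero(m); 
    for r in (st[1]+45,st[1]+60,st[1]+80,st[1]+st[3]-15):
        q=u[v==r]; print(r,q.min(),q.max(),xy(c,(q.min()+q.max())/2,r,.014)[:2])
    t=v<st[1]+40;print("bowl px",u[t].min(),u[t].max(),v.min())
# pot placement check
print("pred",px(c,(.4295,-.0103,.016)))
```

```text
[ 0.43   -0.0543  0.0851] [ 0.7075  0.7067  0.0001 -0.0005]
[ 239  120   72  210 6614] [275.7664 196.7377]
165 241 308 [ 0.4284 -0.0146]
180 249 300 [ 0.4284 -0.0235]
200 266 286 [ 0.4293 -0.0356]
315 272 289 [ 0.4321 -0.1139]
bowl px 239 310 120
pred (np.float64(276.3395695314986), np.float64(158.05602217425096))
```

Request:
jog_arm(targets="0 0 -2 1.5 0 30 0.45; 0 0 -2 1.5 0 60 0.45; 0 0 -2 1.5 0 75 0.45; 0 0 -2 1.5 0 80 0.45; 0 0 -2 1.5 0 80 0.45; 0 0 -2 1.5 0 80 0.2; 0 0 -2 1.5 0 80 0.05; 0 0 -2 1.5 0 80 0.05; 0 0 -2 1.5 0 80 0.05; 0 0 -2 1.5 0 80 0.05")

```text
time: 31.65
ee_pos: [0.4322, -0.0532, 0.0074]
ee_rot: [0.695, 0.719, 0.001, 0.002]
wrist_force: [-0.6, 0.4, 4.6]
opening: 0.125
grasp_force: 60.0
```

Request:
jog_arm(targets="0 0 0 0 0 0 0.05; 0 0 0 0 0 -40 0.05; 0 0 0 0 0 -80 0.05; 0 0 0 0 0 -130 0.05; 0 0 0 0 0 -130 0.05; 0 0 0 0 0 -130 0.05")

```text
time: 32.25
ee_pos: [0.4318, -0.0535, 0.1374]
ee_rot: [0.695, 0.719, 0.001, 0.002]
wrist_force: [-1.1, -0.4, -1.2]
opening: 0.124
grasp_force: 59.3
```

Run:
```python
from h import *
s=observe();print(s["ee_pos"],s["ee_rot"],s["wrist_force"],s["joint_pos"])
```

```text
[ 0.43181301 -0.05348556  0.13735671] [0.69473426 0.71926281 0.0010588  0.00204789] [-1.06473168 -0.40438011 -1.15528942] [-2.77555609e-01 -1.94252797e-01 -3.15961268e-01  1.44447745e+00
 -6.14432258e-05  1.25855013e+00]
```

Request:
jog_arm(targets="0 0 -8.5 0 0 0 0.05; 0 0 -17 0 0 0 0.05; 0 0 -25.5 0 0 0 0.05; 0 0 -34 0 0 0 0.05; 0 0 -42.5 0 0 0 0.05; 0 0 -51 0 0 0 0.05; 0 0 -59.5 0 0 0 0.05; 0 0 -68 0 0 0 0.05; 0 0 -76.5 0 0 0 0.05; 0 0 -85 0 0 0 0.05")

```text
time: 33.25
ee_pos: [0.4288, -0.0526, 0.1329]
ee_rot: [0.023, 1.0, 0.001, -0.002]
wrist_force: [0.0, 0.5, -1.1]
opening: 0.126
grasp_force: 59.3
```

Request:
jog_arm(targets="0 0 -8.5 0 0 0 0.05; 0 0 -17 0 0 0 0.05; 0 0 -25.5 0 0 0 0.05; 0 0 -34 0 0 0 0.05; 0 0 -42.5 0 0 0 0.05; 0 0 -51 0 0 0 0.05; 0 0 -59.5 0 0 0 0.05; 0 0 -68 0 0 0 0.05; 0 0 -76.5 0 0 0 0.05; 0 0 -85 0 0 0 0.05")

```text
time: 34.25
ee_pos: [0.4288, -0.0526, 0.1329]
ee_rot: [-0.658, 0.753, 0.002, -0.001]
wrist_force: [0.2, 0.5, -0.9]
opening: 0.129
grasp_force: 59.3
```

Request:
jog_arm(targets="0 0 -8.5 0 0 0 0.05; 0 0 -17 0 0 0 0.05; 0 0 -25.5 0 0 0 0.05; 0 0 -34 0 0 0 0.05; 0 0 -42.5 0 0 0 0.05; 0 0 -51 0 0 0 0.05; 0 0 -59.5 0 0 0 0.05; 0 0 -68 0 0 0 0.05; 0 0 -76.5 0 0 0 0.05; 0 0 -85 0 0 0 0.05")

```text
time: 35.25
ee_pos: [0.4316, -0.0415, 0.1329]
ee_rot: [0.993, -0.121, -0.003, 0.005]
wrist_force: [-0.2, -0.6, 0.1]
opening: 0.127
grasp_force: 59.3
```

Request:
jog_arm(targets="0 0 -6.5 0 0 0 0.05; 0 0 -13 0 0 0 0.05; 0 0 -13 0 0 0 0.05; 0 0 -13 0 0 0 0.05; 0 0 -13 0 0 0 0.05")

```text
time: 35.75
ee_pos: [0.4369, 0.0167, 0.1342]
ee_rot: [0.999, -0.039, -0.004, 0.026]
wrist_force: [0.3, -0.7, 0.4]
opening: 0.124
grasp_force: 59.3
```

Run:
```python
from marks import *
s=observe();print(s["ee_pos"],s["ee_rot"],s["joint_pos"][5])
R=Ro.from_quat(s["ee_rot"]).as_matrix();print("toolx deg",np.degrees(np.arctan2(R[1,0],R[0,0])))
c=load("w10");b=xy(c,348.5,208.5,.008);t=xy(c,208,209,.008);print(b,t)
tgt=np.array([.5335,.2515,0.137]);print("shift mm tool",R.T@(tgt-s["ee_pos"])*1000)
for st,ce,m in mask(c,"red"):
    if st[4]>100:print(st,ce)
```

```text
[0.4369 0.0167 0.1342] [ 0.9989 -0.0389 -0.0039  0.0262] -3.140610621228638
toolx deg -4.471252117518975
[0.577  0.2524 0.008 ] [0.4557 0.2519 0.008 ]
shift mm tool [  77.9357 -241.1212  -15.9601]
[ 207  181  169   56 1940] [295.2294 208.4768]
```

Request:
jog_arm(targets="0 0 0 15 -45 0 0.05; 0 0 0 30 -90 0 0.05; 0 0 0 45 -135 0 0.05; 0 0 0 60 -180 0 0.05; 0 0 0 78 -220 0 0.05; 0 0 0 78 -241 0 0.05; 0 0 0 78 -241 0 0.05; 0 0 0 78 -241 0 0.05")

```text
time: 36.55
ee_pos: [0.534, 0.2499, 0.1218]
ee_rot: [0.999, -0.039, -0.003, 0.027]
wrist_force: [0.2, -0.0, -0.6]
opening: 0.126
grasp_force: 59.3
```

```bash
cat > d.py <<'E'
from marks import *
s=observe();print(s["ee_pos"],s["ee_rot"],s["joint_pos"][5],s["wrist_force"])
R0=Ro.from_quat(s["ee_rot"]);tgt=np.array([.534,.2516,.10])
a=np.radians(.2);W=np.array([[np.cos(a),np.sin(a),0],[np.sin(a),-np.cos(a),0],[0,0,-1]])
print("rotvec deg",np.degrees((R0.inv()*Ro.from_matrix(W)).as_rotvec()),"shift",R0.inv().apply(tgt-s["ee_pos"])*1000)
E
python3 d.py
```

```text
[0.534  0.2499 0.1218] [ 0.9989 -0.039  -0.0035  0.0268] -2.7137191408044368 [ 0.2269 -0.0403 -0.5615]
rotvec deg [ 3.0713  0.4029 -4.666 ] shift [ 0.0037 -2.8466 21.6313]
```

Request:
jog_arm(targets="3 0.4 -4.7 0 -2.8 10 0.05; 3 0.4 -4.7 0 -2.8 21 0.05; 3 0.4 -4.7 0 -2.8 21 0.05; 3 0.4 -4.7 0 -2.8 21 0.05; 3 0.4 -4.7 0 -2.8 21 0.05")

```text
time: 37.05
ee_pos: [0.5343, 0.2525, 0.1018]
ee_rot: [1.0, 0.002, 0.001, 0.0]
wrist_force: [0.1, -0.4, -0.4]
opening: 0.124
grasp_force: 59.3
```

```bash
python3 d.py
python3 - <<'E'
from marks import *
c=cap("side","s13");b=cap("scene","s13b")
for d,f in((c,"k1"),(b,"k2")):
    z=observe()["ee_pos"][2]-.0035+.008
    print(px(d,(.5345,.252,z)),px(d,(.5765,.252,z)))
    for st,ce,m in mask(d,"red"): print(st,ce)
E
```

```text
[0.5343 0.2525 0.1018] [1.     0.0019 0.0008 0.0001] -2.8171035237233037 [ 0.0582 -0.4185 -0.3935]
rotvec deg [ 0.0078 -0.0968  0.0229] shift [-0.2645  0.8827  1.7861]
(np.float64(209.2649893673489), np.float64(148.6774790094128)) (np.float64(222.89484272831254), np.float64(143.8275398022188))
(np.float64(390.35620216305966), np.float64(232.45032942469575)) (np.float64(377.81120947004223), np.float64(243.22426972660998))
[367 231  23  24 359] [378.7298 243.4986]
[359 245  49  41 333] [382.7117 265.7568]
```

Request:
jog_arm(targets="0 0 0 0 0.5 30 0.05; 0 0 0 0 0.5 55 0.05; 0 0 0 0 0.5 70 0.05; 0 0 0 0 0.5 78 0.05; 0 0 0 0 0.5 82 0.05; 0 0 0 0 0.5 82 0.05; 0 0 0 0 0.5 82 0.05; 0 0 0 0 0.5 82 0.05")

```text
time: 37.95
ee_pos: [0.5352, 0.2527, 0.0208]
ee_rot: [1.0, 0.003, 0.002, -0.0]
wrist_force: [-0.3, 0.9, -0.1]
opening: 0.127
grasp_force: 59.3
```

```bash
python3 d.py
```

```text
[0.5352 0.2527 0.0208] [ 1.      0.0025  0.0018 -0.0005] -2.818680630415083 [-0.3421  0.9353 -0.0645]
rotvec deg [-0.0514 -0.2036  0.0917] shift [ -0.8864   1.0108 -79.2246]
```

Request:
jog_arm(targets="0 0 0 -1 0.5 3 0.05; 0 0 0 -1 0.5 5 0.05; 0 0 0 -1 0.5 5.5 0.05; 0 0 0 -1 0.5 5.5 0.05; 0 0 0 -1 0.5 5.5 0.25; 0 0 0 -1 0.5 5.5 0.4; 0 0 0 -1 0.5 5.5 0.4; 0 0 0 -1 0.5 -30 0.4; 0 0 0 -1 0.5 -75 0.4; 0 0 0 -1 0.5 -120 0.4")

```text
time: 38.95
ee_pos: [0.532, 0.2515, 0.1394]
ee_rot: [1.0, 0.003, -0.001, 0.0]
wrist_force: [1.1, 0.6, 0.6]
opening: 0.398
grasp_force: 0.0
```

Request:
jog_arm(targets="0 0 0 -50 0 -50 0.2; 0 0 0 -90 0 -100 0; 0 0 0 -90 0 -100 0; 0 0 0 -90 0 -100 0; 0 0 0 -90 0 -100 0")

```text
time: 39.45
ee_pos: [0.4433, 0.2517, 0.2402]
ee_rot: [1.0, 0.003, 0.002, -0.0]
wrist_force: [-0.9, -0.4, -1.3]
opening: 0.002
grasp_force: 0.0
```

Run:
```python
from marks import *
s=observe();print(s["ee_pos"],s["ee_rot"]); c=cap("wrist","w14")
for n,X in dict(cup=(.487,.3488,.06),shk=(.6006,.3411,.066),bot=(.4723,.1638,.072),pot=(.5812,.15,.048),spb=(.577,.2525,.024)).items(): print(n,np.round(px(c,X),1))
cv2.imwrite("pics/v14.png",cv2.resize(c["pixels"][:,:,::-1],(800,600),interpolation=cv2.INTER_CUBIC))
```

```text
[0.4433 0.2517 0.2402] [ 1.      0.0028  0.0019 -0.0005]
cup [164.3 135.5]
shk [159.4 -18.8]
bot [384.1 156.2]
pot [405.5  16.5]
spb [278.2  26.7]
```

View pics/v14.png

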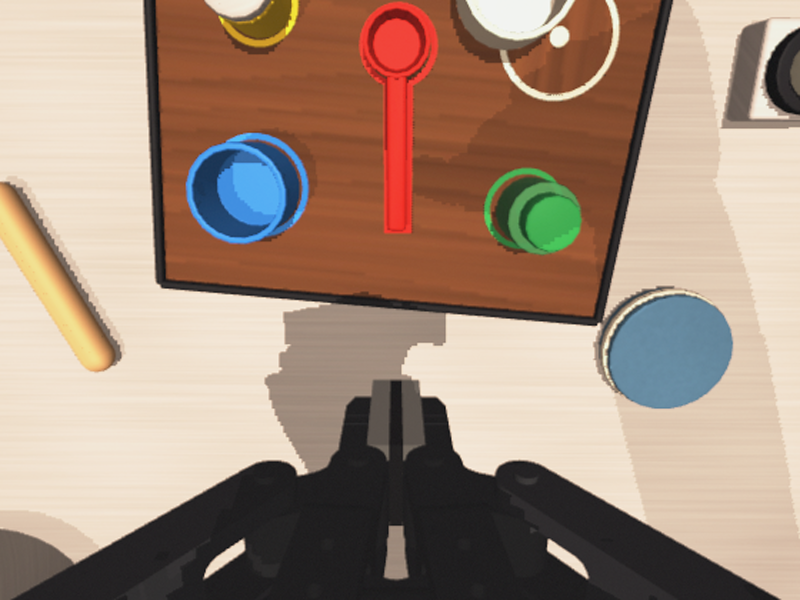

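Request:
jog_arm(targets="0 0 8.5 40 20 0 0.3; 0 0 17 80 40 0 0.6; 0 0 25.5 120 70 0 0.97; 0 0 34 142 70 0 0.97; 0 0 42.5 142 70 0 0.97; 0 0 51 142 70 0 0.97; 0 0 59.5 142 70 0 0.97; 0 0 68 142 70 0 0.97; 0 0 76.5 142 70 0 0.97; 0 0 85 142 70 0 0.97")

```text
time: 40.5
ee_pos: [0.5851, 0.1814, 0.2359]
ee_rot: [0.737, -0.676, -0.001, 0.002]
wrist_force: [-0.3, -0.8, 0.6]
opening: 0.969
grasp_force: 0.0
```

Request:
jog_arm(targets="0 0 5 0 0 0 0.97; 0 0 5 0 0 30 0.97; 0 0 5 0 0 30 0.97; 0 0 5 0 0 30 0.97; 0 0 5 0 0 30 0.97")

```text
time: 41.0
ee_pos: [0.5856, 0.1819, 0.2095]
ee_rot: [0.709, -0.705, 0.0, -0.0]
wrist_force: [0.1, -0.6, -0.5]
opening: 0.968
grasp_force: 0.0
```

```bash
cat > pot.py <<'E'
from marks import *
import sys
def pot(c):
    x0,x1,y0,y1,S=.52,.66,.10,.26,3000
    top(c,"tp",x0,x1,y0,y1,.048,S)
    g=cv2.medianBlur(cv2.cvtColor(cv2.imread("pics/tp.png"),cv2.COLOR_BGR2GRAY),5)
    for r in (.033,.029):
        q=cv2.HoughCircles(g,cv2.HOUGH_GRADIENT,1.5,60,param1=100,param2=20,minRadius=int((r-.0015)*S),maxRadius=int((r+.0015)*S))
        for u,v,R in (q[0] if q is not None else [])[:3]: print(r,"%.4f %.4f %.4f"%(x1-v/S,y1-u/S,R/S))
    top(c,"tm",x0,x1,y0,y1,.008,S); h=cv2.cvtColor(cv2.imread("pics/tm.png"),cv2.COLOR_BGR2HSV)
s=observe();print(s["ee_pos"],s["ee_rot"],s["joint_pos"][5]); c=cap("wrist","w"+sys.argv[1]); pot(c)
for n in("scene","side"): print(n); pot(cap(n,n+sys.argv[1]))
E
python3 pot.py 15
python3 - <<'E'
from marks import *
print(xy(load("w14"),363,-8,.048))
E
```

```text
[0.5856 0.1819 0.2095] [ 0.7088 -0.7054  0.0003 -0.0004] -1.3837028979813697
0.033 0.5818 0.1457 0.0340
0.033 0.6058 0.1837 0.0329
0.029 0.6053 0.1842 0.0289
0.029 0.5818 0.1457 0.0300
scene
0.033 0.6083 0.1832 0.0335
0.029 0.6133 0.1817 0.0284
side
[0.5985 0.1855 0.048 ]
```

Request:
jog_arm(targets="0 0 0 -2 -20 40 0.97; 0 0 0 -2 -20 80 0.97; 0 0 0 -2 -20 120 0.97; 0 0 0 -2 -20 150 0.97; 0 0 0 -2 -20 170 0.97; 0 0 0 -2 -20 178 0.97; 0 0 0 -2 -20 178 0.97; 0 0 0 -2 -20 178 0.97; 0 0 0 -2 -20 178 0.8; 0 0 0 -2 -20 178 0.6")

```text
time: 42.15
ee_pos: [0.6077, 0.1847, 0.0352]
ee_rot: [0.709, -0.705, 0.002, -0.003]
wrist_force: [-0.6, 1.9, 5.3]
opening: 0.739
grasp_force: 65.9
```

Request:
jog_arm(targets="0 0 0 0 0 0 0.6; 0 0 0 0 0 0 0.6; 0 0 0 0 0 0 0.6; 0 0 0 0 0 0 0.6; 0 0 0 0 0 -10 0.6; 0 0 0 0 0 -25 0.6; 0 0 0 0 0 -25 0.6; 0 0 0 0 0 -25 0.6")

```text
time: 42.95
ee_pos: [0.6063, 0.1843, 0.0577]
ee_rot: [0.709, -0.705, 0.001, -0.001]
wrist_force: [0.3, -0.2, -1.8]
opening: 0.737
grasp_force: 65.7
```

Request:
jog_arm(targets="0 0 0 15 12 0 0.6; 0 0 0 34 25 0 0.6; 0 0 0 34 25 0 0.6; 0 0 0 34 25 8 0.6; 0 0 0 34 25 15 0.6; 0 0 0 34 25 18 0.6; 0 0 0 34 25 18 0.6; 0 0 0 34 25 18 0.6")

```text
time: 43.75
ee_pos: [0.5806, 0.1504, 0.0381]
ee_rot: [0.709, -0.705, 0.0, -0.0]
wrist_force: [0.9, -0.2, -0.8]
opening: 0.736
grasp_force: 65.8
```

Request:
jog_arm(targets="0 0 0 0 0 2 0.6; 0 0 0 0 0 4 0.6; 0 0 0 0 0 4.5 0.6; 0 0 0 0 0 4.5 0.6; 0 0 0 0 0 4.5 0.8; 0 0 0 0 0 4.5 0.97; 0 0 0 0 0 4.5 0.97; 0 0 0 0 0 4.5 0.97; 0 0 0 0 0 -30 0.97; 0 0 0 0 0 -70 0.97")

```text
time: 44.75
ee_pos: [0.5781, 0.1497, 0.106]
ee_rot: [0.709, -0.705, -0.002, 0.002]
wrist_force: [2.2, 1.2, 0.4]
opening: 0.97
grasp_force: 0.0
```

Request:
jog_arm(targets="0 0 0 0 0 -50 0.8; 0 0 0 0 0 -100 0.6; 0 0 0 -50 0 -130 0.3; 0 0 0 -50 0 -130 0; 0 0 0 -50 0 -130 0; 0 0 0 -50 0 -130 0")

```text
time: 45.35
ee_pos: [0.5795, 0.1995, 0.2365]
ee_rot: [0.709, -0.705, -0.0, 0.001]
wrist_force: [-0.1, -1.3, 0.2]
opening: 0.001
grasp_force: 0.0
```

```bash
python3 pot.py 16
python3 - <<'E'
from marks import *
c=load("w16")
def f(m,z,n):
    pts=np.column_stack(np.nonzero(m)[::-1]); P=np.float32([xy(c,u,v,z)[:2] for u,v in cv2.convexHull(pts.astype(np.int32))[:,0]])
    (q,r)=cv2.minEnclosingCircle(P);print(n,q,r)
for k in("blue","yel","red"):
    for st,ce,m in mask(c,k):
        print(k,st,ce)
for n,X in dict(cup=(.487,.3488,.06),shk=(.6006,.3411,.066),bot=(.4723,.1638,.072),botm=(.4723,.1638,.008),spb=(.577,.2525,.024)).items(): print(n,np.round(px(c,X),1))
# green blob
h=cv2.cvtColor(c["pixels"],cv2.COLOR_RGB2HSV).astype(int);m=((h[...,0]>45)&(h[...,0]<80)&(h[...,1]>120)&(h[...,2]>50)).astype(np.uint8)
n,l,st,ce=cv2.connectedComponentsWithStats(m);print([(s,c_) for s,c_ in zip(st[1:],ce[1:]) if s[4]>80])
E
```

```text
[0.5795 0.1995 0.2365] [ 0.709  -0.7052 -0.0001  0.0011] -1.3535231408606434
0.033 0.5813 0.1477 0.0340
0.029 0.5818 0.1497 0.0282
scene
0.033 0.5838 0.1493 0.0335
0.033 0.6188 0.1732 0.0318
0.029 0.5843 0.1452 0.0300
0.029 0.6203 0.1767 0.0289
side
blue [ 327  277   71   59 2543] [361.3657 305.6956]
red [ 256  200  140   49 3349] [315.5434 224.5255]
cup [368.3 332.2]
shk [253.8 328.7]
bot [407.7 147.1]
botm [385.9 138.3]
spb [278.4 228.5]
[(array([358, 109,  44,  58, 417], dtype=int32), array([372.4341, 135.9592])), (array([ 383,  122,   45,   42, 1494], dtype=int32), array([405.2229, 142.0776]))]
```

Request:
jog_arm(targets="0 0 0 45 5 0 0; 0 0 0 90 10 10 0; 0 0 0 135 15 30 0; 0 0 0 175 20 60 0; 0 0 0 197 20 95 0; 0 0 0 197 20 130 0; 0 0 0 197 20 155 0; 0 0 0 197 20 155 0; 0 0 0 197 20 155 0; 0 0 0 197 20 155 0")

```text
time: 46.5
ee_pos: [0.5625, 0.0027, 0.0852]
ee_rot: [0.709, -0.705, 0.002, -0.001]
wrist_force: [0.5, 1.4, -0.1]
opening: -0.001
grasp_force: 0.0
```

Run:
```python
from marks import *
s=observe();print(s["ee_pos"],s["ee_rot"],s["wrist_force"])
c=load("w12");h=c["pixels"]
# refine button from w5 / w8 / w14: bright low-saturation blob near predicted
for f in("w0","w4","w8","w11"):
    try:c=load(f)
    except Exception:c=load("wrist0")
    S=3000;top(c,"tb",.50,.62,-.06,.06,.052,S)
    g=cv2.medianBlur(cv2.cvtColor(cv2.imread("pics/tb.png"),cv2.COLOR_BGR2GRAY),5)
    q=cv2.HoughCircles(g,cv2.HOUGH_GRADIENT,1.5,60,param1=100,param2=18,minRadius=50,maxRadius=58)
    print(f,[(round(.62-v/S,4),round(.06-u/S,4),r/S) for u,v,r in (q[0] if q is not None else [])][:2])
```

```text
[0.5625 0.0027 0.0852] [ 0.7089 -0.7053  0.0015 -0.0013] [ 0.456   1.3645 -0.0557]
w0 [(np.float32(0.5602), np.float32(0.0032), np.float32(0.017366666))]
w4 [(np.float32(0.5608), np.float32(0.0027), np.float32(0.017916666)), (np.float32(0.5532), np.float32(0.0227), np.float32(0.019016666))]
w8 [(np.float32(0.5618), np.float32(0.0142), np.float32(0.017016666))]
w11 [(np.float32(0.5608), np.float32(0.0027), np.float32(0.017316667))]
```

Call button at (0.5606, 0.0027); press now.

Request:
jog_arm(targets="0 0 0 0 1.5 15 0; 0 0 0 0 1.5 26 0; 0 0 0 0 1.5 32 0; 0 0 0 0 1.5 37 0; 0 0 0 0 1.5 41 0; 0 0 0 0 1.5 42 0; 0 0 0 0 1.5 42 0; 0 0 0 0 1.5 42 0")

```text
time: 47.3
ee_pos: [0.5594, 0.0032, 0.044]
ee_rot: [0.709, -0.705, 0.0, -0.0]
wrist_force: [-6.8, 0.4, 12.2]
opening: -0.001
grasp_force: 6.4
```

Request:
jog_arm(targets="0 0 0 0 0 1 0; 0 0 0 0 0 1 0; 0 0 0 0 0 -10 0; 0 0 0 0 0 -40 0; 0 0 0 0 0 -90 0; 0 0 0 0 0 -140 0; 0 0 0 0 0 -170 0; 0 0 0 -20 0 -170 0; 0 0 0 -20 0 -170 0; 0 0 0 -20 0 -170 0")

```text
time: 48.3
ee_pos: [0.5595, 0.023, 0.2108]
ee_rot: [0.709, -0.705, 0.0, -0.0]
wrist_force: [-0.0, -0.2, -0.9]
opening: 0.004
grasp_force: 0.0
```

Request:
jog_arm(targets="0 0 0 -40 0 -20 0; 0 0 0 -80 0 -40 0; 0 0 0 -110 20 -60 0; 0 0 0 -110 20 -60 0; 0 0 0 -110 20 -60 0; 0 0 0 -110 20 -60 0")

```text
time: 48.9
ee_pos: [0.5388, 0.1317, 0.2696]
ee_rot: [0.709, -0.706, -0.0, 0.001]
wrist_force: [0.1, -0.7, 0.7]
opening: -0.002
grasp_force: 0.0
```

```bash
python3 pot.py 17
python3 - <<'E'
from marks import *
c=load("w17")
for n,X in dict(cup=(.487,.3488,.06),cupm=(.487,.3488,.008),bot=(.4723,.1638,.072),spb=(.577,.2525,.024)).items(): print(n,np.round(px(c,X),1))
for k in("blue","red"):
    for st,ce,m in mask(c,k):
        print(k,st,ce)
        if k=="blue" and st[4]>1500:
            S=3000
            for z in(.06,):
                top(c,"tc",.42,.56,.28,.42,z,S);g=cv2.medianBlur(cv2.cvtColor(cv2.imread("pics/tc.png"),cv2.COLOR_BGR2GRAY),5)
                q=cv2.HoughCircles(g,cv2.HOUGH_GRADIENT,1.5,60,param1=80,param2=18,minRadius=74,maxRadius=94)
                print([(round(.56-v/S,4),round(.42-u/S,4),r/S) for u,v,r in (q[0] if q is not None else [])][:3])
# lever check from scene & side against its state after setting is unavailable; detect knob
for n,z in(("scene17",.074),("side17",.074)):
    d=load(n);
    for st,ce,m in [t for t in mask(d,"red")]: print(n,st,ce)
    print(px(d,(.4041,-.3375,.06)))
S=3000;top(c,"tg",.41,.53,.1,.22,.072,S);g=cv2.medianBlur(cv2.cvtColor(cv2.imread("pics/tg.png"),cv2.COLOR_BGR2GRAY),5)
q=cv2.HoughCircles(g,cv2.HOUGH_GRADIENT,1.5,60,param1=80,param2=12,minRadius=48,maxRadius=54)
print("cap",[(round(.53-v/S,4),round(.22-u/S,4),r/S) for u,v,r in (q[0] if q is not None else [])][:3])
E
```

```text
[0.5388 0.1317 0.2696] [ 0.7085 -0.7057 -0.0001  0.0008] -1.455537902690664
0.033 0.5803 0.1497 0.0324
0.029 0.5813 0.1497 0.0286
scene
0.033 0.5833 0.1493 0.0335
0.033 0.6158 0.1678 0.0329
0.029 0.5858 0.1452 0.0295
0.029 0.6198 0.1757 0.0300
side
cup [321.2 365.4]
cupm [316.6 337. ]
bot [345.8 213.5]
spb [242.7 274. ]
red [ 224  248  123   42 2048] [279.29   267.7852]
scene17 [359 243  49  43 722] [380.7632 266.9183]
(np.float64(243.32243764992748), np.float64(120.43385196754888))
side17 [185 165  49  25 378] [211.4021 175.9683]
(np.float64(299.39456330699056), np.float64(335.14694007543505))
cap [(np.float32(0.4742), np.float32(0.1572), np.float32(0.01715)), (np.float32(0.4852), np.float32(0.1318), np.float32(0.0166)), (np.float32(0.4312), np.float32(0.1852), np.float32(0.017099999))]
```

Run:
```python
from marks import *
from scipy.optimize import minimize
def green(c):
    h=cv2.cvtColor(c["pixels"],cv2.COLOR_RGB2HSV).astype(int);return((h[...,0]>40)&(h[...,0]<85)&(h[...,1]>90)&(h[...,2]>25)).astype(np.uint8)
a=np.linspace(0,2*np.pi,60)
for f in("w6","w8","w10","w14","w16","w17","scene17","side17"):
    c=load(f);g=green(c)
    def hull(x,parts):
        B=np.zeros(g.shape,np.uint8)
        for r,z0,z1 in parts:
            q=np.float32([px(c,(x[0]+r*np.cos(t),x[1]+r*np.sin(t),z)) for z in(z0,z1) for t in a])
            cv2.fillConvexPoly(B,(cv2.convexHull(q)*16).astype(np.int32),1,shift=4)
        return B
    big=cv2.dilate(hull((.4723,.1638),[(.032,.008,.076)]),np.ones((9,9),np.uint8))
    ring=hull((.4723,.1638),[(.029,.008,.0081)])-hull((.4723,.1638),[(.0245,.008,.0081)])
    def e(x):
        B=hull(x,[(.023,.008,.052),(.017,.052,.072)]); w=big*((ring==0)|(B>0)); return ((B!=g)*w).sum()/B.sum()
    b=min((minimize(e,(.4723+dx,.1638+dy),method="Nelder-Mead",options=dict(initial_simplex=np.array((.4723+dx,.1638+dy))+[[0,0],[.004,0],[0,.004]])) for dx in(0,) for dy in(0,-.004)),key=lambda s:s.fun)
    print(f,b.x,b.fun)
```

```text
w6 [0.4718 0.1622] 0.11028315946348734
w8 [0.4737 0.1619] 0.1613749672002099
w10 [0.4726 0.1622] 0.19785823559408466
w14 [0.4733 0.1624] 0.13118358373030414
w16 [0.4738 0.1604] 0.07489878542510121
w17 [0.4733 0.1593] 0.05297702766057196
scene17 [0.4761 0.1618] 0.13902053712480253
side17 [0.4676 0.1567] 0.18181818181818182
```

Run:
```python
from marks import *
ok=0
for n,mn in(("scene17",100),("side17",100)):
    c=load(n)
    for st,ce,m in mask(c,"blue"): print(n,st,ce)
    print(px(c,(.487,.3488,.034)))
```

```text
scene17 [ 418  250   37   41 1016] [437.6585 269.5561]
(np.float64(438.6202299147585), np.float64(269.38613860685933))
side17 [169 148  22  25 395] [179.4684 159.8709]
(np.float64(180.2044077548652), np.float64(158.93867935985125))
```

Cup is in place. Handing in.

```bash
python3 -c "
from plant import robot
print(robot.sign_off())"
```

```text
the job is handed in; nothing more can be done
None
```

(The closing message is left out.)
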